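# Close the gear case and hold the spread snap ring at its groove

## Task

First slide the flat cover of the green gear case fully home so that it shuts the gear compartment and its fork goes round the axle stub. Then take the snap-ring pliers by both handles out of their wooden holder, squeeze them fully so that the ring on their tips is spread, lower the ring over the end of the stub down to its groove, just above the brass collar, and finish while still holding it there, upright, squeezed and still: do not let go. Leave the other things on the bench where they are.

Things in the scene. Friction and masses are not known exactly. Their poses are not given: they have to be found in the camera images.
- case: fixed green gear case, 110 mm (x) by 200 mm (y), walls 40 mm high, dark guide strips on its long sides up to 48 mm; brass gears in its compartment. Origin: centre of its underside; z up. The axle stub stands at y = -60 mm; the cover slides along y.
- cover (a joint): how far the aluminium cover is still open, m: 0 = fully home (compartment shut, fork round the stub, hard stop), 0.065 = fully open. It slides level along the case's y axis: opening is +y, closing is -y. Needs about 2 N; stays where it is left.
- cover_knob (a point): centre of the black square knob on the cover, 20 x 20 mm and 24 mm high (12 mm above and below this point), on a thin neck; 68 mm above the bench, 22 mm above the cover's top. Axes as the case; moves with the cover. With the cover home it lies 110 mm from the stub's axis, at +y.
- groove (a point): centre of the groove of the upright steel axle stub, 59.5 mm above the bench, z up, axes as the case. Stub 36 mm across, its flat end 18.5 mm above this point. Groove 31 mm across, 3.5 mm above and below this point. Right below it a brass collar, 46 mm across, top 3.5 mm below this point: a ring resting on it is in the groove.
- holder: fixed wooden holder of the pliers, foot 80 (x) x 125 (y) x 12 mm, two posts 95 mm high at y = +-40 mm with lips 5 mm high in front of and behind the pliers' crossbar. Origin: centre of its underside; axes as the pliers. The crossbar only rests on the posts: lift straight up, by 85 mm or more, to clear holder and stub.
- pliers_grip (a point): middle between the two red handles of the upright pliers, 145 mm above the bench in the holder. z up; handles side by side along y. Each is 16 mm wide (x), 11 thick, from 35 mm below to 25 mm above this point. At rest they lean apart: 57 mm over their outsides here, 64 mm at the tops; fully squeezed they are upright, 44 mm over the outsides.
- pliers: the snap-ring pliers with the ring on their tips, about 0.17 kg. Origin: middle of the underside of the crossbar (20 x 88 x 6 mm, along y), 50 mm below pliers_grip; same axes. The slim tips reach 75 mm below this point and pass either side of the stub.
- ring_mid (a point): middle of the opening of the spread ring, at half its 4 mm thickness: to lie on the stub's axis. Fixed to the pliers, 120 mm below and 8.5 mm in +x of pliers_grip, same axes; 25 mm above the bench in the holder. Ring of dark steel: opening 33 mm at rest, too small for the stub; fully spread it clears the stub by about 2.5 mm all round.
- squeeze (a joint): how far the pliers are squeezed, rad: 0 at rest (ring closed), 0.13 = at the stop (ring fully spread). A spring opens them again: at the grip height each handle needs 3 N to start moving and about 9 N to reach the stop; a grip of 20 to 30 N is ample. Both handles move evenly.
- packets: Bystander, to be left alone: stack of blue paper packets, 70 x 105 x 30 mm. Origin at the centre of its underside.
- screwdriver: Bystander, to be left alone: a screwdriver lying flat, about 200 mm long. Origin at the centre of its underside.
- drill: Bystander, to be left alone: dark cordless drill standing on its battery, 75 x 185 x 195 mm. Origin at the centre of its underside.
- pin_tray: Bystander, to be left alone: small wooden tray of brass pins, 60 x 80 x 14 mm, beside the holder. Origin at the centre of its underside.
- glue: Bystander, to be left alone: white glue bottle with an orange cap, 48 mm across, 130 mm high. Origin at the centre of its underside.
- offcut: Bystander, to be left alone: dark wooden offcut, 50 x 140 x 28 mm. Origin at the centre of its underside.
- bushing: Bystander, to be left alone: loose brass bushing, 32 mm across, 14 mm high, beside the gear case. Origin at the centre of its underside.
Mind the look-alikes: they are no part of the job. What is shaped like the pliers but orange or turquoise is not meant.

How it is judged:
By the outcome, as a careful person would: the job done as asked, in the order asked, and still so for the second after the job is handed in, while the arm keeps its last pose, push and grip.
It also fails if it takes over 54 s, if anything falls off the work surface, if the arm or the gripper's body presses on something with over 40 N, if the wrist force passes 120 N, or if a joint passes its speed limit or range.

## Robot

A 6-joint arm with a two-finger parallel gripper is mounted at the origin on the work surface. World frame = base frame: x ahead of the robot, y to its left, z up, the work surface at z = 0. Lengths are in m, angles in rad, forces in N, time in s.
With the tool pointing down it reaches from about 0.2 to 0.875 m from the base axis. Payload 3.4 kg.
Tool frame: the origin (TCP) lies between the finger pads; the fingertips stand 25 mm ahead of it and the grasp point (between the pads) lies 6 mm ahead of it (r.nose_length is the z of the fingertips in the tool frame, in m); z points along the fingers, x is the direction in which the jaws open and shut, and the axes are right-handed (so a half turn about z gives the same grasp; the last joint's range is limited). The gripper opens to 94 mm and grips with 3 to 60 N. Pads are 16 mm wide; open, the fingers measure 119 mm over their backs; the gripper's body (75 mm by 177 mm) begins 78 mm behind the grasp point.
Start: joints at [-1.284, 0.276, 1.505, -0, 1.361, -0.121], TCP at [0.228, -0.528, 0.23] pointing down, gripper open.
Joint ranges: [-2.89, 2.89], [-0.75, 2.08], [0.22, 2.7], [-1.18, 4.32], [0.11, 2.71], [-2.7, 2.7]. Speed limits (rad/s): [2.57, 2.57, 3.14, 3.14, 3.14, 3.14].

## Interface

Orientations are given as a unit quaternion [w, x, y, z].
In Python, from plant import r, gripper_to, inverse_kinematics, vision, models, telemetry gives the robot as it stands. Calls block until the motion is done:
- r.move_to(position, orientation): joint-space move of the TCP to a pose.
- r.move_l(position, rot=None, vel=0.15, guard=None): straight line of the TCP; rot=None keeps the orientation; vel is the mean speed in m/s. With guard (N) it stops when the force on the tool has changed by that much, and returns True; else False.
- r.movej(angles): joint-space move.
- gripper_to(opening, f_grip=None): finger opening in m; f_grip is the grip in N (None keeps the last); returns when the fingers have stopped.
- r.hold(seconds).
- inverse_kinematics(position, orientation): joint angles nearest the present ones, or None.
- vision.snapshot(name): name is "scene" or "side" or "wrist"; returns the picture (480x640x3 uint8, red, green, blue); there is no depth.
- vision.get_calibration(name): a dict with "fx", "fy", "cx", "cy" (pixels), "position" and "orientation" of the camera in the world. Camera axes: x right, y down, z forward; pixel columns grow to the right and rows downward; lengths in m; the calibration is good to about 2 mm. A picture is of the moment at which its call begins: read the wrist's pose just before it. get_calibration takes no time and is no camera call; for the wrist camera it gives the pose at the moment of the call.
A pose or a line that the arm cannot do raises r.PlanningError and nothing moves.
- r.sign_off(): hands the job in, once; it reports no verdict.
Trained networks look in the newest picture that a camera, given by its name, has taken for a name from the list of things; names that differ only in an ending like _2 or _b are one class to them, and where a whole thing is asked for, a point or a joint stands for the part that bears it (a point fixed in the world has none). Each returns a list of dicts, best first, with "score" (0 to 1); they miss things now and then, are a little off and sometimes report something else, mostly with a low value. They report only what shows in the picture. A call takes as long as a camera call. They do not tell look-alikes from the thing itself.
- models.boxes_of(thing, camera): "at" ([x, y, z] in m, in world coordinates, good to about 4 mm: the middle of the surface that is visible of it).
- models.regions_of(thing, camera): "pixels" (480x640 bool, what is visible of it).
- models.mark_of(thing, camera): "at" ([x, y, z] in m, in world coordinates, good to about 4 mm: a listed point, or the origin of a listed thing).
Readings, each from a call of its own:
- telemetry.current_t(): time.
- telemetry.current_joints(): joint angles.
- telemetry.current_dq(): joint speeds.
- telemetry.current_joint_efforts(): joint torques, N m.
- telemetry.current_ee_pos(): TCP position.
- telemetry.current_tool_rot(): TCP orientation.
- telemetry.current_wrist_force(): force on the tool from outside, world axes, zero at the start.
- telemetry.current_torque(): the same for the moment, N m.
- telemetry.current_opening(): finger opening in m.
Only numpy, scipy, OpenCV 4.12 (cv2) and the standard library are available. Lean on these libraries where they do the work, as an engineer would, in place of code of your own. Each camera call takes 0.05 s, during which the arm holds its last target.

## Working session

There is one attempt and no reset: what is moved stays moved. The work goes in short steps, each a Python script; the robot and the scene stay as the last script left them, time stands still between calls to the robot, and variables do not carry over. Pictures are saved under pics/ and viewed, and the job is handed in when it is done.

```bash
ls; mkdir -p pics; cat > h.py <<'E'
import numpy as np, cv2
from plant import r, gripper_to, inverse_kinematics, vision, models, telemetry
def snap(cam,name):
    im=vision.snapshot(cam); cv2.imwrite(f'pics/{name}.png',im[:,:,::-1]); return im
E
python3 - <<'E'
from h import *
print(telemetry.current_t())
for c in ['scene','side','wrist']:
    snap(c,c+'0'); k=vision.get_calibration(c); print(c,k)
    for t in ['cover_knob','groove','pliers_grip','ring_mid','holder','case','pliers']:
        print(t,[(round(d['score'],2),np.round(d['at'],3).tolist()) for d in models.mark_of(t,c)][:4])
print(telemetry.current_t())
E
```

```text
pics
0.0
scene {'fx': 520.3196882536129, 'fy': 520.3196882536129, 'cx': 328.3333879378182, 'cy': 240.33732188568555, 'position': array([1.5281621 , 0.16370061, 0.91430407]), 'orientation': array([-0.27426559,  0.59147903,  0.68481351, -0.32551711])}
cover_knob [(0.16, [0.774, -0.126, 0.0])]
groove [(0.26, [0.491, 0.167, 0.025])]
pliers_grip [(0.79, [0.623, 0.038, 0.121]), (0.73, [0.484, 0.17, 0.145]), (0.64, [0.338, 0.288, 0.121]), (0.63, [0.529, 0.327, 0.121])]
ring_mid [(0.97, [0.348, 0.282, 0.003]), (0.73, [0.49, 0.167, 0.026]), (0.72, [0.53, 0.331, 0.006]), (0.66, [0.361, 0.149, 0.002])]
holder [(0.78, [0.481, 0.169, -0.001])]
case [(0.93, [0.55, -0.202, -0.002])]
pliers [(0.93, [0.629, 0.033, 0.075]), (0.89, [0.479, 0.169, 0.096]), (0.87, [0.534, 0.322, 0.069]), (0.77, [0.34, 0.286, 0.074])]
side {'fx': 601.5242443774772, 'fy': 601.5242443774772, 'cx': 309.74817632268264, 'cy': 227.63982982085412, 'position': array([-0.31837467, -0.89365858,  1.45801452]), 'orientation': array([-0.34405396,  0.85444498, -0.3630642 ,  0.14048147])}
cover_knob [(0.97, [0.575, -0.117, 0.069]), (0.7
[... 176 characters left out ...]
g_mid [(0.58, [0.359, 0.147, 0.002])]
holder [(0.71, [0.479, 0.171, -0.001]), (0.62, [0.772, 0.024, 0.004]), (0.42, [0.548, -0.204, -0.004])]
case [(0.83, [0.547, -0.201, -0.004]), (0.53, [0.415, 0.516, 0.004]), (0.42, [0.488, -0.48, 0.002])]
pliers [(0.64, [0.35, 0.145, 0.069]), (0.62, [0.627, 0.036, 0.071]), (0.47, [0.532, -0.262, 0.062]), (0.3, [0.482, 0.171, -0.004])]
wrist {'fx': 395.5595319135734, 'fy': 395.5595319135734, 'cx': 309.7028803262197, 'cy': 239.8097420496183, 'position': array([ 0.29397534, -0.49880555,  0.38430913]), 'orientation': array([ 0.10442426,  0.82893839, -0.5452729 , -0.06807482])}
cover_knob []
groove []
pliers_grip []
ring_mid []
holder []
case []
pliers []
1.2
```

View pics/scene0.png

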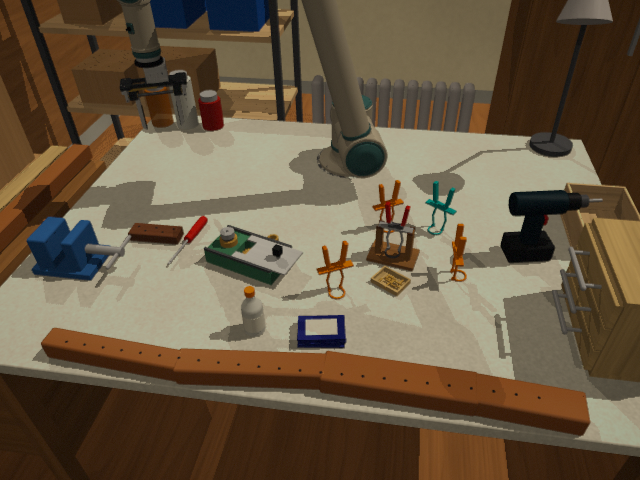

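View pics/side0.png

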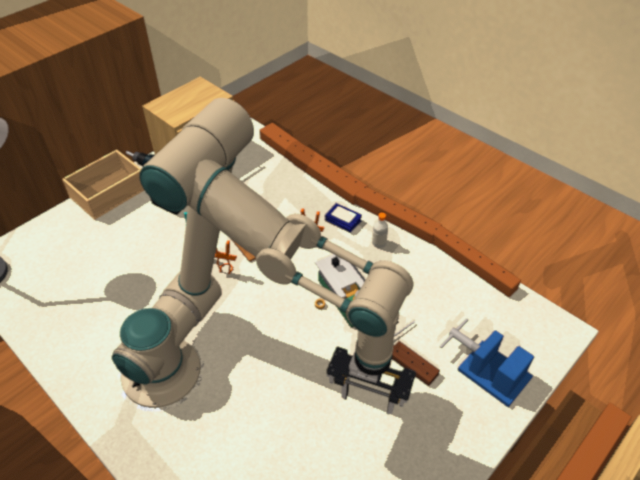

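View pics/wrist0.png

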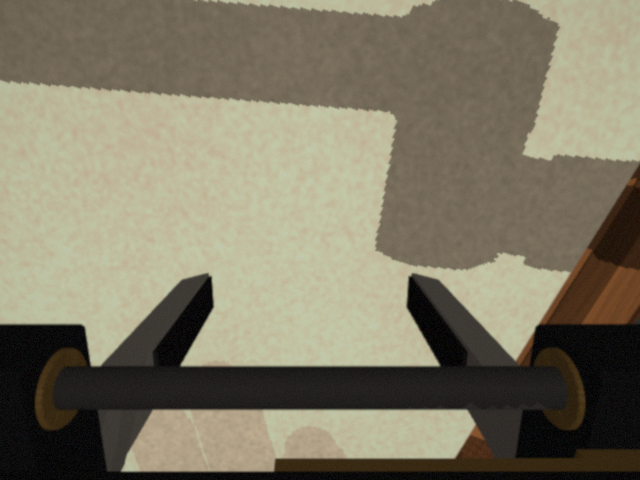

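The scene view shows the green case near (250,255) with its knob at (277,250), and the red-handled pliers in the holder near (395,235). The arm hides much of the side view. Next I'll get a close wrist view above the case.

```bash
cat >> h.py <<'E'
from scipy.spatial.transform import Rotation as R
def q_of(jaw):  # tool down, tool x along jaw angle
    x=np.array([np.cos(jaw),np.sin(jaw),0]); z=np.array([0,0,-1.]); y=np.cross(z,x)
    q=R.from_matrix(np.c_[x,y,z]).as_quat(); return np.r_[q[3],q[:3]]
def best_jaw(p,jaw):
    out=[]
    for j in (jaw,jaw+np.pi):
        s=inverse_kinematics(p,q_of(j))
        if s is not None: out.append((np.abs(np.array(s)-telemetry.current_joints()).max(),j,s))
    return min(out,key=lambda o:o[0])
def marks(c,ts,n=4):
    for t in ts: print(c,t,[(round(d['score'],2),np.round(d['at'],4).tolist()) for d in models.mark_of(t,c)][:n])
def proj(c,p):
    w,x,y,z=c['orientation']; v=R.from_quat([x,y,z,w]).inv().apply(np.atleast_2d(p)-c['position'])
    return np.c_[c['fx']*v[:,0]/v[:,2]+c['cx'],c['fy']*v[:,1]/v[:,2]+c['cy']]
def ray(c,u,v,zz):
    w,x,y,z=c['orientation']; d=R.from_quat([x,y,z,w]).apply([(u-c['cx'])/c['fx'],(v-c['cy'])/c['fy'],1])
    return c['position']+d*(zz-c['position'][2])/d[2]
E
python3 - <<'E'
from h import *
p0=telemetry.current_ee_pos();w,x,y,z=telemetry.current_tool_rot()
Rt=R.from_quat([x,y,z,w]); c=vision.get_calibration('wrist')
print('cam in tool',Rt.inv().apply(c['position']-p0)); w,x,y,z=c['orientation']
print((Rt.inv()*R.from_quat([x,y,z,w])).as_matrix().round(3))
p=np.array([0.56,-0.16,0.26]); yaw=-0.28
for j in (yaw+np.pi/2,yaw-np.pi/2): print(j,inverse_kinematics(p,q_of(j)))
b=best_jaw(p,yaw+np.pi/2); r.move_to(p,q_of(b[1]))
print(telemetry.current_t())
snap('wrist','wrist1')
marks('wrist',['cover_knob','groove','case']); c=vision.get_calibration('wrist');print(c)
snap('side','side1');marks('side',['cover_knob','groove','case','holder','pliers_grip','ring_mid','pliers'])
print(telemetry.current_t())
E
```

```text
cam in tool [-0.0005404  -0.07205876 -0.15376641]
[[ 1.    -0.001  0.001]
 [ 0.001  0.969  0.247]
 [-0.001 -0.247  0.969]]
1.2907963267948965 [-3.97743762e-01  2.72568139e-01  1.43663154e+00 -4.44089210e-16
  1.43239298e+00 -1.68854009e+00]
-1.8507963267948966 [-3.97743762e-01  2.72568139e-01  1.43663154e+00 -4.44089210e-16
  1.43239298e+00  1.45305257e+00]
3.0083
wrist cover_knob []
wrist groove [(0.91, [0.5304, -0.2613, 0.0584])]
wrist case [(0.62, [0.5474, -0.2027, 0.0001])]
{'fx': 395.5595319135734, 'fy': 395.5595319135734, 'cx': 309.7028803262197, 'cy': 239.8097420496183, 'position': array([ 0.49180652, -0.14018478,  0.41373097]), 'orientation': array([0.0995371 , 0.79322801, 0.59617177, 0.07389798])}
side cover_knob [(0.71, [0.5715, -0.1163, 0.0688])]
side groove [(0.64, [0.5315, -0.2607, 0.0603])]
side case [(0.87, [0.5501, -0.2044, -0.0038])]
side holder [(0.73, [0.4777, 0.1691, -0.0027])]
side pliers_grip [(0.98, [0.3486, 0.1436, 0.1237]), (0.79, [0.478, 0.1671, 0.1425]), (0.65, [0.3407, 0.2872, 0.1239]), (0.62, [0.5305, 0.3277, 0.1238])]
side ring_mid [(0.85, [0.4887, 0.1683, 0.023]), (0.85, [0.3498, 0.2873, 0.0005]), (0.85, [0.6344, 0.0439, 0.0025]), (0.7, [0.3574, 0.148, 0.0012])]
side pliers [(0.95, [0.3479, 0.1436, 0.071]), (0.91, [0.6224, 0.0358, 0.0702]), (0.76, [0.3417, 0.2874, 0.0781]), (0.66, [0.4742, 0.1657, 0.0928])]
3.6083
```

View pics/wrist1.png

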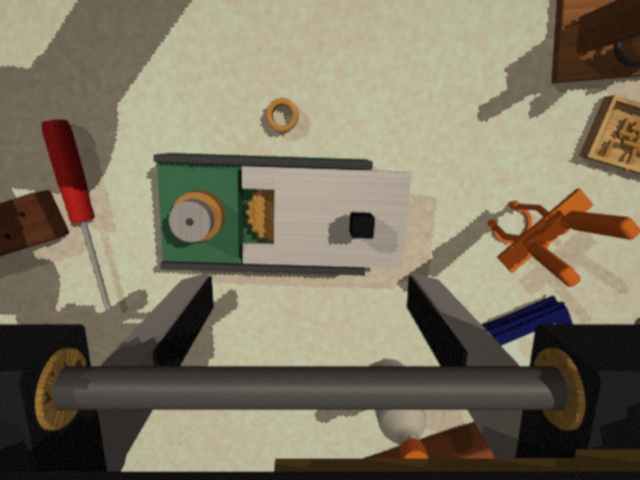

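View pics/side1.png

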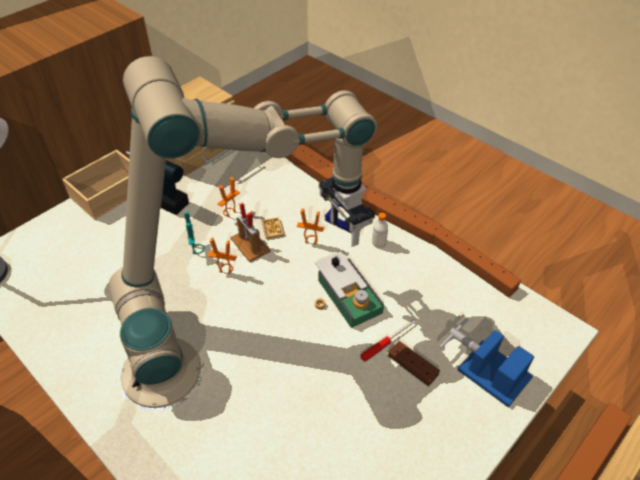

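The wrist view shows the stub's end at about (190,221) and the knob at about (362,225). The case's long axis tilts slightly in the image. I'll turn these pixels into positions.

```bash
python3 - <<'E'
from h import *
im=cv2.imread('pics/wrist1.png'); c=vision.get_calibration('wrist')
print('stub top',ray(c,189.5,221,.078))
g=im[200:250,335:390].max(2)<35
n,l,s,ce=cv2.connectedComponentsWithStats(g.astype(np.uint8)); print(s,ce+[335,200])
print('knob top rough',ray(c,362,224,.080))
a=ray(c,158,157,.048);b=ray(c,371,163,.048);print(a,b,np.arctan2(*(b-a)[[1,0]])-np.pi/2)
cv2.imwrite('pics/w1crop.png',cv2.resize(im[140:290,140:430],None,fx=2.7,fy=2.7,interpolation=cv2.INTER_CUBIC))
E
```

```text
stub top [ 0.52886239 -0.25895261  0.078     ]
[[   0    0   55   50 2228]
 [  15   13   24   24  522]] [[362.18447038 224.40888689]
 [361.21264368 224.88888889]]
knob top rough [ 0.57227099 -0.11625546  0.08      ]
[ 0.46865519 -0.27643614  0.048     ] [ 0.52729815 -0.09224456  0.048     ] -0.308232938814442
```

View pics/w1crop.png

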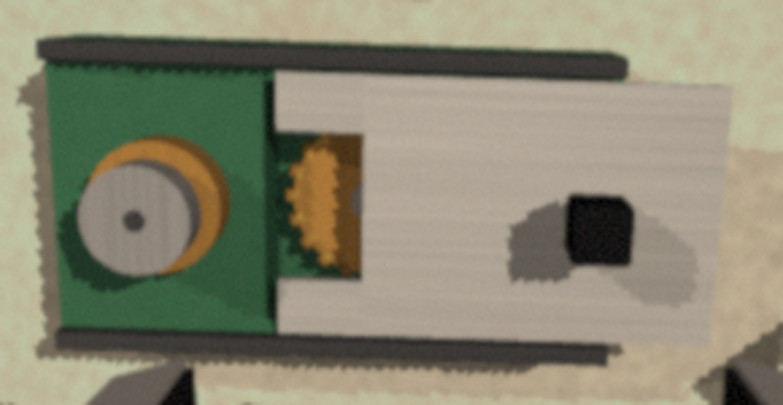

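```bash
python3 - <<'E'
from h import *
yaw=-0.30; k=np.array([.572,-.1165,0]); u=np.array([-np.sin(yaw),np.cos(yaw),0])
gripper_to(0.06,15)
b=best_jaw(k+[0,0,.14],yaw+np.pi/2); q=q_of(b[1])
r.move_to(k+[0,0,.14],q)
print(telemetry.current_t())
print(r.move_l(k+[0,0,.079],q,vel=.1,guard=8))
gripper_to(0.0,15); print('open',telemetry.current_opening(),telemetry.current_ee_pos(),telemetry.current_wrist_force())
p=telemetry.current_ee_pos()
print(r.move_l(p-u*0.055,q,vel=.04,guard=9),telemetry.current_wrist_force())
p2=telemetry.current_ee_pos(); print(p2,(p-p2)@u,telemetry.current_t())
snap('side','side2');snap('scene','scene2')
E
```

```text
4.8833
False
open 0.020082257997379397 [ 0.57202329 -0.11650359  0.07905544] [0.23732034 0.58531418 1.45769715]
True [0.95577483 1.06096191 3.79600213]
[ 0.55955799 -0.15491585  0.07906924] 0.040380379630978465 7.3167
```

```bash
python3 - <<'E'
from h import *
yaw=-0.30; u=np.array([-np.sin(yaw),np.cos(yaw),0]); q=telemetry.current_tool_rot()
p=telemetry.current_ee_pos()
print(r.move_l(p-u*0.01,q,vel=.02,guard=12),telemetry.current_wrist_force())
p2=telemetry.current_ee_pos(); print(p2,(p-p2)@u)
gripper_to(0.05); p=telemetry.current_ee_pos(); r.move_l(p+[0,0,.1],q,vel=.25)
snap('wrist','wrist3');marks('wrist',['groove','cover_knob']);print(vision.get_calibration('wrist'))
print(telemetry.current_t())
snap('side','side3')
c=vision.get_calibration('side'); print(proj(c,[[.53,-.26,.0595]]))
E
```

```text
True [0.69282804 0.81581144 2.24441748]
[ 0.55948505 -0.15496679  0.07897235] 0.00011542936857346383
wrist groove [(0.91, [0.53, -0.2602, 0.0572])]
wrist cover_knob [(0.72, [0.5069, -0.3885, 0.0018]), (0.71, [0.5617, -0.1571, 0.0667])]
{'fx': 395.5595319135734, 'fy': 395.5595319135734, 'cx': 309.7028803262197, 'cy': 239.8097420496183, 'position': array([ 0.49146656, -0.13313163,  0.33096534]), 'orientation': array([0.09710986, 0.79974086, 0.58797352, 0.07260425])}
9.1083
[[361.89751117 298.32621204]]
```

View pics/wrist3.png

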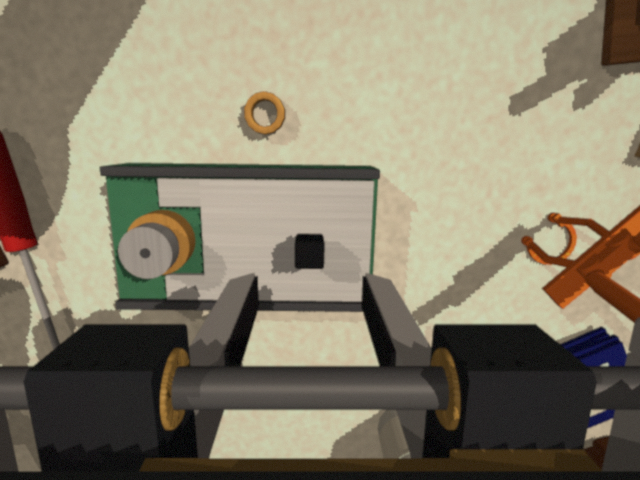

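Cover is home: the strips' ends now line up with the cover, and the fork (158–203, 180–300) is round the collar. Next I'll fit the stub accurately, then look at the holder.

```bash
python3 - <<'E'
from h import *
im=cv2.imread('pics/wrist3.png'); c=vision.get_calibration('wrist')
hsv=cv2.cvtColor(im,cv2.COLOR_BGR2HSV)
print(ray(c,146,252.5,.078), 'knob px for p2:',proj(c,[[.55949,-.15497,.080]]))
g=(im[225:280,285:335].max(2)<35).astype(np.uint8)
n,l,s,ce=cv2.connectedComponentsWithStats(g); print(s[1:],ce[1:]+[285,225])
cv2.imwrite('pics/w3crop.png',cv2.resize(im[200:310,100:340],None,fx=3,fy=3,interpolation=cv2.INTER_CUBIC))
# go over holder
p=np.array([.50,.165,.33])
for y in (np.pi/2,):
  b=best_jaw(p,y); print(b)
r.move_to(p,q_of(b[1]));gripper_to(.094)
print(telemetry.current_t())
snap('wrist','wrist4');marks('wrist',['holder','pliers_grip','ring_mid','pliers'])
print(vision.get_calibration('wrist'))
E
```

```text
[ 0.52756724 -0.25777814  0.078     ] knob px for p2: [[308.13307995 252.99388755]]
[[ 11  10  27  33 880]] [[308.98522727 251.11704545]]
(np.float64(0.5781863423652247), 1.5707963267948966, array([ 1.86554427e-01,  1.61420720e-01,  1.41550245e+00, -4.44089210e-16,
        1.56466949e+00, -1.38424190e+00]))
11.325
wrist holder [(0.62, [0.4797, 0.1715, -0.002])]
wrist pliers_grip [(0.95, [0.4809, 0.1718, 0.1455]), (0.89, [0.3395, 0.2853, 0.1228]), (0.86, [0.3508, 0.1449, 0.1227]), (0.77, [0.5341, 0.3231, 0.1198])]
wrist ring_mid [(0.92, [0.3568, 0.1472, 0.004]), (0.83, [0.4856, 0.1701, 0.0228]), (0.8, [0.531, 0.3316, 0.0011]), (0.72, [0.6327, 0.036, 0.0009])]
wrist pliers [(0.76, [0.6251, 0.0353, 0.0699]), (0.74, [0.5304, 0.3222, 0.0676]), (0.72, [0.3454, 0.1424, 0.0694]), (0.71, [0.3368, 0.2849, 0.0703])]
{'fx': 395.5595319135734, 'fy': 395.5595319135734, 'cx': 309.7028803262197, 'cy': 239.8097420496183, 'position': array([0.42919219, 0.16581402, 0.48380617]), 'orientation': array([0.08803571, 0.70177524, 0.70154653, 0.08714179])}
```

View pics/wrist4.png

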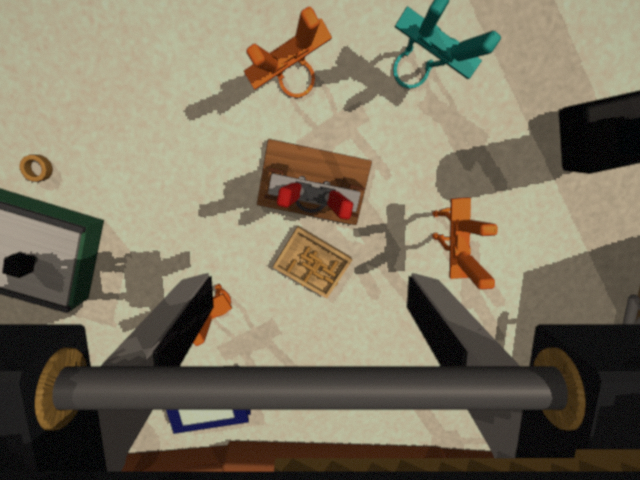

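View pics/w3crop.png

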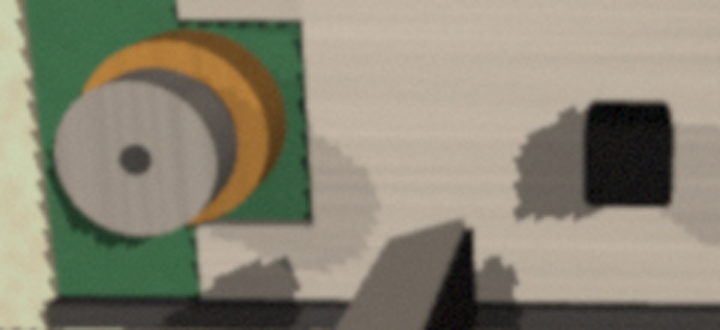

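The wrist view shows the red handles at about (289,194) and (341,203). The holder foot's long edge runs from (270,140) to (372,160), which gives a yaw near -0.19. I'll refine both from pixels.

```bash
cat > fit.py <<'E'
from h import *
from scipy.optimize import least_squares
def handle_pts(x,y,yaw):
    pts=[]
    Rz=R.from_euler('z',yaw)
    out=[]
    for s in (-1,1):
        P=[]
        for zz in (-.035,.025):
            off=(57/2-5.5+ (zz)*1000*(3.5/25))*1e-3
            for dx in (-.008,.008):
                for dy in (-.0055,.0055): P.append([dx,s*off+dy,zz])
        out.append(Rz.apply(np.array(P))+[x,y,.145])
    return out
E
python3 - <<'E'
from fit import *
im=cv2.imread('pics/wrist4.png'); c=vision.get_calibration('wrist')
b,g,rr=[im[...,i].astype(int) for i in range(3)]
m=((rr>90)&(g<50)&(b<60)).astype(np.uint8); m[:150]=0;m[250:]=0;m[:,:260]=0;m[:,380:]=0
print(m.sum(),np.argwhere(m).min(0),np.argwhere(m).max(0))
def mask(v):
    k=np.zeros(m.shape,np.uint8)
    for P in handle_pts(*v):
        h=cv2.convexHull(proj(c,P).astype(np.float32)*16).astype(np.int32); cv2.fillConvexPoly(k,h,1,cv2.LINE_8,4)
    return k
from scipy.optimize import minimize
mf=cv2.GaussianBlur(m.astype(float),(0,0),1.5)
f=lambda v:((cv2.GaussianBlur(mask(v*[.01,.01,.1]).astype(float),(0,0),1.5)-mf)**2).sum()
best=None
for y0 in (-.3,-.1):
  s=minimize(f,[48,17,y0*10],method='Nelder-Mead',options=dict(initial_simplex=[[48,17,y0*10],[49,17,y0*10],[48,18,y0*10],[48,17,y0*10+2]]));print(s.x*[.01,.01,.1],s.fun)
v=s.x*[.01,.01,.1]; o=im.copy(); o[(mask(v)>0)]=(0,255,0)
z=np.hstack([cv2.resize(q[120:260,240:400],None,fx=2.4,fy=2.4,interpolation=cv2.INTER_CUBIC) for q in (im,o)]);cv2.imwrite('pics/w4fit.png',z)
for a,b in (((267,140),(372,160)),((258,207),(357,223))):
  A=ray(c,*a,.012);B=ray(c,*b,.012);print(A,B,np.arctan2(*(B-A)[[1,0]])-np.pi/2)
E
```

```text
664 [183 277] [219 352]
[ 0.48022909  0.17040393 -0.24132343] 410.61176641337204
[ 0.47981307  0.17025587 -0.23149921] 406.2246333584236
[0.42973954 0.11584818 0.012     ] [0.45249437 0.23814243 0.012     ] -0.18396250270614622
[0.50803825 0.10288278 0.012     ] [0.52774927 0.22276493 0.012     ] -0.16296188658930144
```

View pics/w4fit.png

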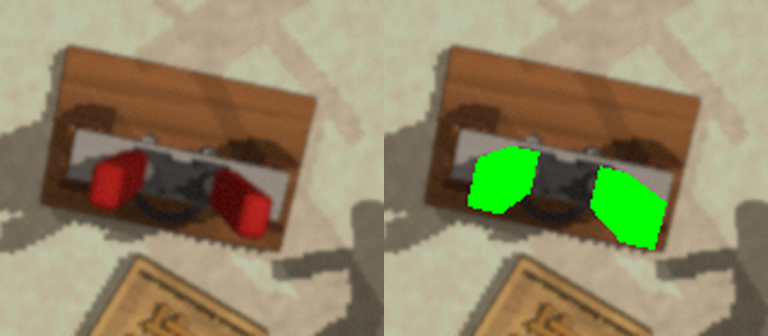

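```bash
python3 - <<'E'
from h import *
yaw=-0.19; g=np.array([.4805,.1705,0])
q=q_of(yaw-np.pi/2)
r.move_to(g+[0,0,.26],q)
print(telemetry.current_t())
snap('wrist','wrist5');marks('wrist',['pliers_grip','ring_mid','holder','pliers'])
print(vision.get_calibration('wrist'))
snap('scene','scene5');marks('scene',['pliers_grip'])
E
```

```text
14.3917
wrist pliers_grip [(0.9, [0.4784, 0.1734, 0.1434])]
wrist ring_mid [(0.97, [0.359, 0.1499, -0.0003]), (0.89, [0.4844, 0.1712, 0.0266]), (0.88, [0.5315, 0.3337, 0.0033]), (0.62, [0.3466, 0.276, 0.0011])]
wrist holder [(0.66, [0.476, 0.1738, 0.0031])]
wrist pliers [(0.86, [0.5307, 0.322, 0.0689]), (0.8, [0.3481, 0.1439, 0.0697]), (0.75, [0.4763, 0.17, 0.0952]), (0.7, [0.6257, 0.0353, 0.0692])]
{'fx': 395.5595319135734, 'fy': 395.5595319135734, 'cx': 309.7028803262197, 'cy': 239.8097420496183, 'position': array([0.55101363, 0.15782723, 0.41382046]), 'orientation': array([-0.07961942, -0.63165299,  0.76522321,  0.09543948])}
scene pliers_grip [(0.85, [0.3393, 0.2872, 0.1203]), (0.75, [0.5296, 0.3248, 0.1242]), (0.74, [0.5485, -0.2047, -0.0005]), (0.68, [0.3498, 0.1415, 0.1255])]
```

View pics/wrist5.png

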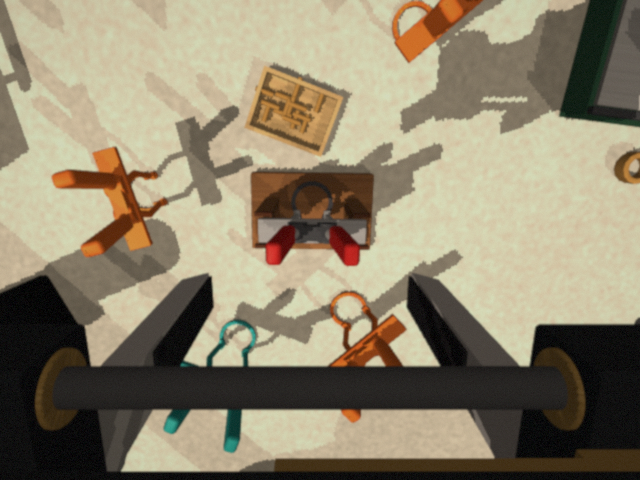

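The view is square to the holder: foot edge level at row 174, handles at (280,245) and (345,245), ring at (312,197). Now I'll grasp, squeeze and lift.

```bash
python3 - <<'E'
from h import *
yaw=-0.19; g=np.array([.479,.171,0]); q=q_of(yaw-np.pi/2)
print(r.move_l(g+[0,0,.151],q,vel=.12,guard=8))
f0=telemetry.current_wrist_force()
gripper_to(0.0,28); print('open',telemetry.current_opening(),telemetry.current_ee_pos(),telemetry.current_wrist_force()-f0)
r.hold(.2);print('open',telemetry.current_opening())
snap('wrist','wrist6')
print(r.move_l(g+[0,0,.151+.1],q,vel=.1,guard=20),telemetry.current_wrist_force()-f0)
print('open',telemetry.current_opening(),telemetry.current_t())
snap('wrist','wrist7');marks('wrist',['ring_mid','pliers_grip']);print(vision.get_calibration('wrist'))
snap('side','side7');marks('side',['ring_mid','pliers_grip'])
E
```

```text
False
open 0.04355460573598966 [0.47956209 0.17057004 0.15246427] [-0.84012352 -1.57149155  8.46311516]
open 0.04341802301811076
False [ 0.63206016  0.72764954 -1.52027832]
open 0.04282939052890154 18.0333
wrist ring_mid [(0.83, [0.5302, 0.335, 0.0003])]
wrist pliers_grip []
{'fx': 395.5595319135734, 'fy': 395.5595319135734, 'cx': 309.7028803262197, 'cy': 239.8097420496183, 'position': array([0.54935835, 0.15828936, 0.40398705]), 'orientation': array([-0.0802865 , -0.6315451 ,  0.76519707,  0.09580347])}
side ring_mid [(0.9, [0.3579, 0.1484, 0.0021]), (0.8, [0.4909, 0.1683, 0.1219]), (0.74, [0.3495, 0.2862, 0.0006]), (0.55, [0.5337, 0.3305, 0.0022])]
side pliers_grip [(0.89, [0.6245, 0.0348, 0.1192]), (0.7, [0.5287, 0.3282, 0.1221]), (0.58, [0.4776, 0.1688, 0.2396]), (0.56, [0.3474, 0.141, 0.1252])]
```

View pics/wrist7.png

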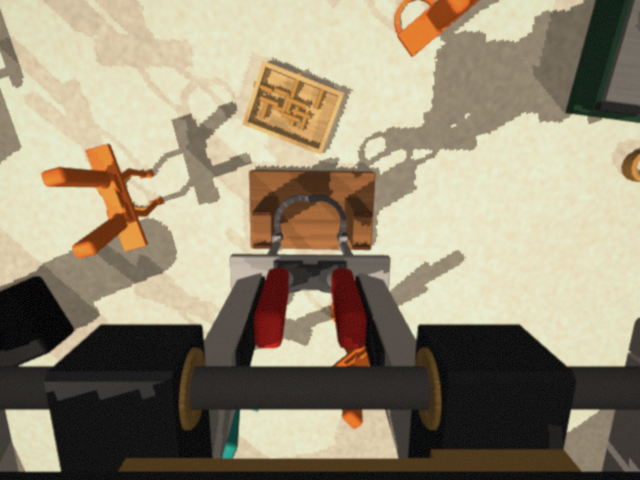

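View pics/side7.png

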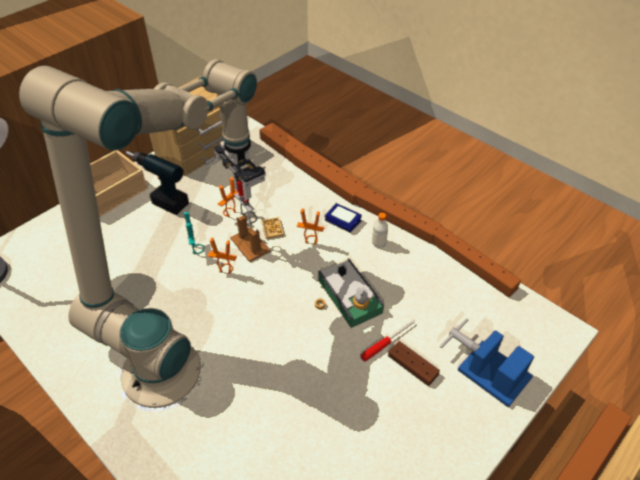

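Squeezed at the stop, with the pliers hanging straight and the ring visible as an arc at (273–348, 196). Now I'll carry them to just above the stub and measure ring against stub in the same picture.

```bash
python3 - <<'E'
from h import *
yaw=-0.30; q=q_of(yaw-np.pi/2); ex=np.array([np.cos(yaw),np.sin(yaw),0])
s=np.array([.529,-.2597,0]); t=s-ex*.0085
p=telemetry.current_ee_pos()
r.move_l([p[0],p[1],.285],telemetry.current_tool_rot(),vel=.15)
r.move_l(t+[0,0,.285],q,vel=.2)
r.move_l(t+[0,0,.235],q,vel=.1)
r.hold(.2)
print(telemetry.current_t(),telemetry.current_opening(),telemetry.current_ee_pos(),telemetry.current_wrist_force())
snap('wrist','wrist8');marks('wrist',['groove','ring_mid']);print(vision.get_calibration('wrist'))
im=snap('side','side8');marks('side',['ring_mid','groove','pliers_grip'])
im2=snap('scene','scene8');marks('scene',['ring_mid','groove','pliers_grip'])
z=np.hstack([cv2.resize(a,None,fx=4,fy=4,interpolation=cv2.INTER_CUBIC) for a in (im[210:340,310:410],im2[150:280,190:290])])
cv2.imwrite('pics/z8.png',z[:,:,::-1])
E
```

```text
21.8583 0.0432484479214788 [ 0.52129722 -0.25745009  0.23585412] [-0.03627167  0.10809619 -0.7634304 ]
wrist groove [(0.73, [0.5271, -0.2623, 0.0568]), (0.63, [0.4658, -0.1587, 0.0012])]
wrist ring_mid [(0.77, [0.3563, 0.1526, 0.0009])]
{'fx': 395.5595319135734, 'fy': 395.5595319135734, 'cx': 309.7028803262197, 'cy': 239.8097420496183, 'position': array([ 0.58953645, -0.27751877,  0.38932125]), 'orientation': array([-0.07408475, -0.58862607,  0.79886667,  0.0992111 ])}
side ring_mid [(0.87, [0.5311, 0.3309, -0.0006]), (0.82, [0.6337, 0.0394, 0.0012]), (0.8, [0.5291, -0.26, 0.1046]), (0.8, [0.3498, 0.2841, 0.0045])]
side groove [(0.88, [0.5302, -0.26, 0.0587])]
side pliers_grip [(0.91, [0.5185, -0.2582, 0.2219]), (0.91, [0.5313, 0.3253, 0.1231]), (0.69, [0.3417, 0.2834, 0.1244]), (0.59, [0.351, 0.1402, 0.1219])]
scene ring_mid [(0.93, [0.3463, 0.2802, 0.0005]), (0.67, [0.5291, 0.3334, 0.0052]), (0.6, [0.531, -0.2596, 0.1067]), (0.59, [0.6316, 0.0412, 0.0079])]
scene groove [(0.84, [0.5322, -0.258, 0.0615]), (0.32, [0.7708, 0.0217, -0.0023])]
scene pliers_grip [(0.92, [0.3407, 0.289, 0.1219]), (0.87, [0.3536, 0.1426, 0.1222]), (0.86, [0.53, 0.3259, 0.1256]), (0.62, [0.6242, 0.0359, 0.1221])]
```

View pics/wrist8.png

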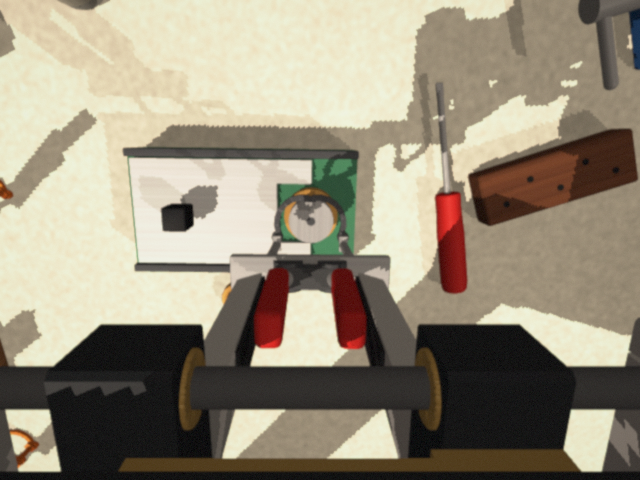

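View pics/z8.png

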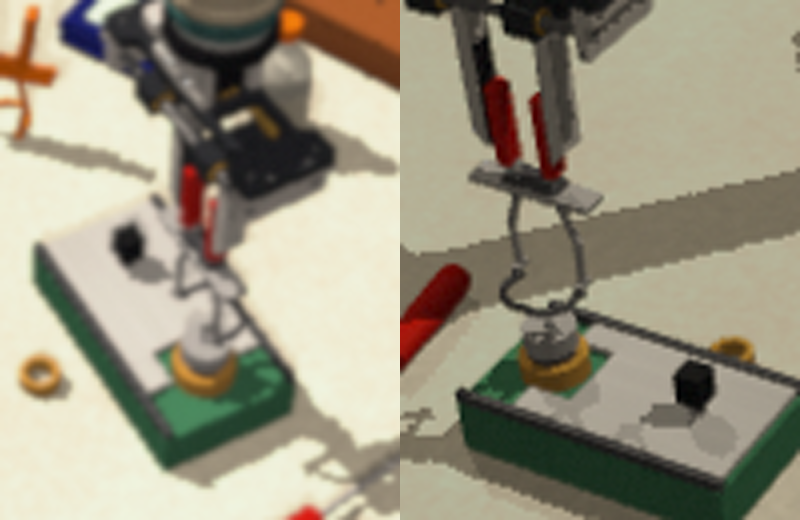

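```bash
python3 - <<'E'
from h import *
im=cv2.imread('pics/wrist8.png'); c=vision.get_calibration('wrist')
x0,y0=260,175
z=cv2.resize(im[y0:y0+95,x0:x0+100],None,fx=6,fy=6,interpolation=cv2.INTER_CUBIC)
p=telemetry.current_ee_pos();yaw=-.30;ex=np.array([np.cos(yaw),np.sin(yaw),0])
t=np.linspace(0,2*np.pi,100)
def circ(o,ctr,rad,col):
    P=proj(c,ctr+np.c_[rad*np.cos(t),rad*np.sin(t),0*t]); P=((P-[x0,y0]+.5)*6).astype(int)
    cv2.polylines(o,[P],True,col,1)
z2=z.copy()
ringc=np.array([p[0],p[1],p[2]-.1275])+ex*.0085
circ(z2,ringc,.0205,(0,0,255)); circ(z2,np.array([.529,-.2597,.078]),.018,(255,0,0))
print(ringc)
cv2.imwrite('pics/w8a.png',z);cv2.imwrite('pics/w8b.png',z2)
E
```

```text
[ 0.52896615 -0.259697    0.1074524 ]
```

View pics/w8a.png

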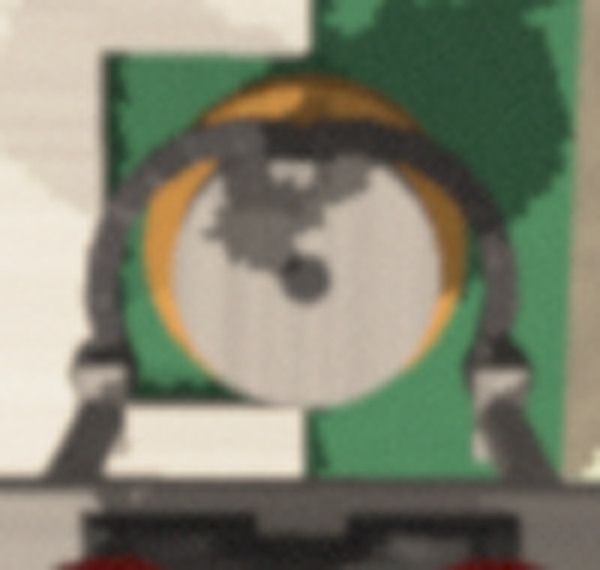

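View pics/w8b.png

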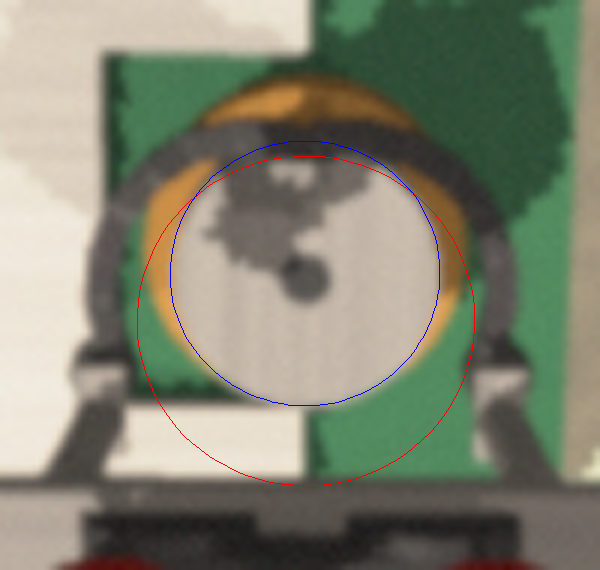

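The ring and stub outlines agree with the prediction to about 1 mm: stub centre at (310,220), ring centre about 0.5 mm to the image left. I'll correct that, go to just above the stub's end and look once more.

```bash
python3 - <<'E'
from h import *
yaw=-0.30; q=q_of(yaw-np.pi/2); ex=np.array([np.cos(yaw),np.sin(yaw),0]); tx=np.array([np.sin(yaw),-np.cos(yaw),0])
s=np.array([.529,-.2597,0]); t=s-ex*.0085+tx*.0005
print(r.move_l(t+[0,0,.2115],q,vel=.06,guard=5)); r.hold(.2)
p=telemetry.current_ee_pos(); print(p,telemetry.current_opening(),telemetry.current_wrist_force())
im=snap('wrist','wrist9')[:,:,::-1]; c=vision.get_calibration('wrist')
x0,y0=260,165
z=cv2.resize(im[y0:y0+95,x0:x0+100],None,fx=6,fy=6,interpolation=cv2.INTER_CUBIC)
t=np.linspace(0,2*np.pi,100)
def circ(o,ctr,rad,col):
    P=proj(c,ctr+np.c_[rad*np.cos(t),rad*np.sin(t),0*t]); P=((P-[x0,y0]+.5)*6).astype(int)
    cv2.polylines(o,[P],True,col,1)
circ(z,np.array([p[0],p[1],p[2]-.1275])+ex*.0085,.0205,(0,0,255)); circ(z,np.array([.529,-.2597,.078]),.018,(255,0,0))
cv2.imwrite('pics/w9b.png',z)
a=snap('scene','scene9')[150:280,180:310];b=snap('side','side9')[230:340,310:420]
cv2.imwrite('pics/z9.png',np.hstack([cv2.resize(v,(400,400),interpolation=cv2.INTER_CUBIC) for v in (a,b)])[:,:,::-1])
print(telemetry.current_t())
E
```

```text
False
[ 0.52097594 -0.2578262   0.21189866] 0.04329287978775231 [-0.72274592 -0.34555341 -2.58372278]
23.3
```

View pics/w9b.png

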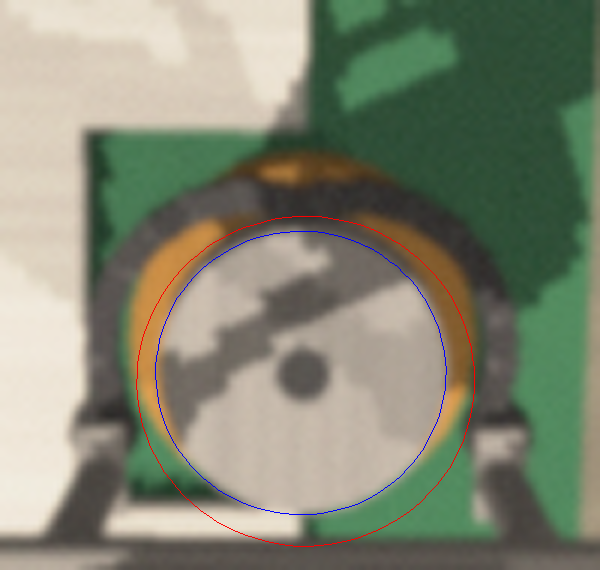

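View pics/z9.png

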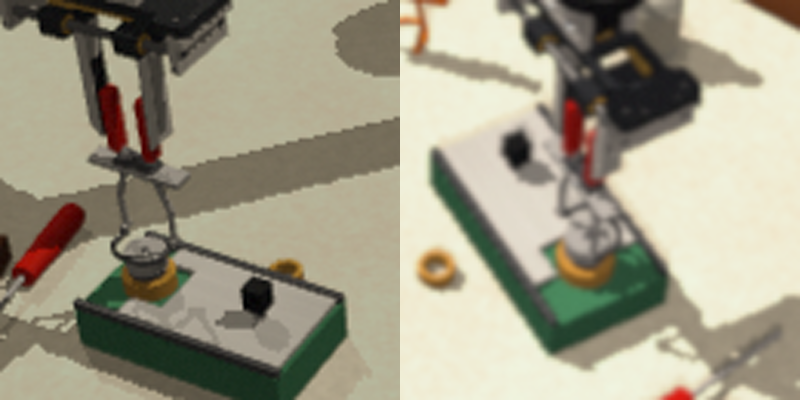

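The ring is centred to within about 0.5 mm (ring inner edges at 125 and 482 in the zoom, stub at 156 and 446). Lowering under guard.

```bash
python3 - <<'E'
from h import *
p=telemetry.current_ee_pos(); q=q_of(-.30-np.pi/2); f0=telemetry.current_wrist_force()
x,y=.5210-.0001,-.25765
x,y=p[0],p[1]
hit=r.move_l([x,y,.1870],q,vel=.04,guard=4); r.hold(.2)
p=telemetry.current_ee_pos(); print(hit,p,'ringz',p[2]-.1275,telemetry.current_opening(),telemetry.current_wrist_force()-f0,telemetry.current_torque(),telemetry.current_t())
snap('wrist','wrist10')
a=snap('scene','scene10')[150:280,180:310];b=snap('side','side10')[230:340,310:420]
cv2.imwrite('pics/z10.png',np.hstack([cv2.resize(v,(400,400),interpolation=cv2.INTER_CUBIC) for v in (a,b)])[:,:,::-1])
marks('scene',['ring_mid','groove']);marks('side',['ring_mid','groove'])
E
```

```text
False [ 0.52098972 -0.25786294  0.18723645] ringz 0.059736445094132506 0.04270890523641392 [-0.43145568 -1.10708699  0.01957386] [ 0.03569225  0.00762985 -0.01454788] 24.2667
scene ring_mid [(0.82, [0.3593, 0.1466, -0.0003]), (0.65, [0.3474, 0.2806, 0.0032]), (0.65, [0.5261, 0.3336, 0.0062]), (0.61, [0.6318, 0.0424, 0.0049])]
scene groove [(0.67, [0.533, -0.2588, 0.0628]), (0.36, [0.5499, -0.2041, -0.0032])]
side ring_mid [(0.9, [0.6329, 0.0431, 0.0018]), (0.87, [0.3579, 0.1483, 0.0035]), (0.67, [0.3484, 0.2882, 0.0027]), (0.64, [0.5327, 0.3308, 0.0033])]
side groove [(0.76, [0.5294, -0.2614, 0.0622])]
```

View pics/z10.png

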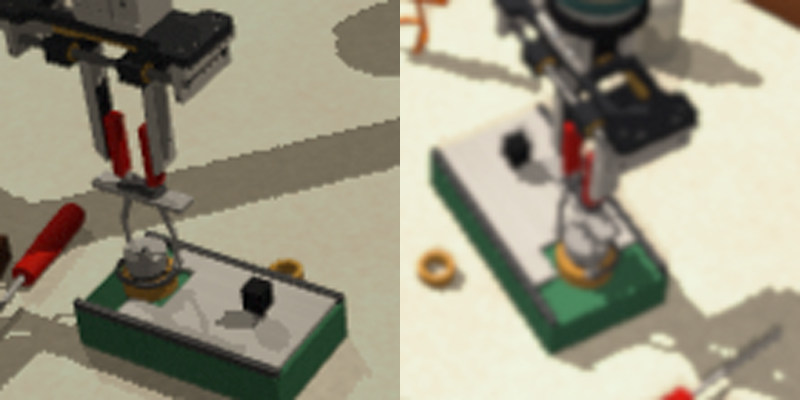

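View pics/wrist10.png

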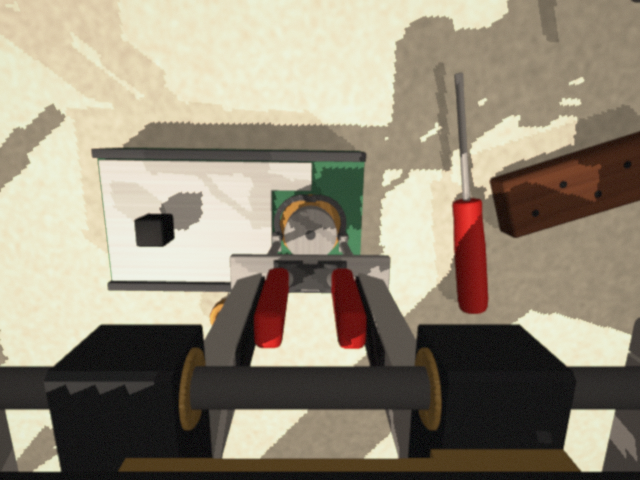

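The ring has gone round the stub without resistance, at z of about 59.7 mm. I'll feel for the collar to confirm the height.

```bash
python3 - <<'E'
from h import *
q=q_of(-.30-np.pi/2); f0=telemetry.current_wrist_force(); p=telemetry.current_ee_pos()
hit=r.move_l([p[0],p[1],.1825],q,vel=.01,guard=3)
p=telemetry.current_ee_pos(); print(hit,p,'ringz',p[2]-.1275,telemetry.current_wrist_force()-f0,telemetry.current_t())
r.hold(.3)
p=telemetry.current_ee_pos(); print(p,telemetry.current_opening(),telemetry.current_wrist_force()-f0,telemetry.current_torque())
E
```

```text
True [ 0.52084634 -0.25778088  0.18558794] ringz 0.058087936006313845 [-1.2143722  -0.89117731  6.49591264] 24.9083
[ 0.52079324 -0.25779219  0.18554427] 0.04328008855315958 [-0.89924161  0.16811524  7.27599304] [ 0.00154496 -0.00629031 -0.02691306]
```

```bash
python3 - <<'E'
from h import *
q=q_of(-.30-np.pi/2); p=telemetry.current_ee_pos()
r.move_l([.5209,-.2578,.1861],q,vel=.01); r.hold(.5)
p=telemetry.current_ee_pos(); print(p,'ringz',p[2]-.1275,telemetry.current_opening(),telemetry.current_wrist_force(),np.abs(telemetry.current_dq()).max(),telemetry.current_t())
im=snap('wrist','wrist11'); b=snap('scene','scene11')
cv2.imwrite('pics/z11.png',np.hstack([cv2.resize(v,(400,400),interpolation=cv2.INTER_CUBIC) for v in (im[170:270,260:360],b[150:280,180:310])])[:,:,::-1])
E
```

```text
[ 0.52073082 -0.25768313  0.18582589] ringz 0.05832588609240699 0.04310367495652337 [ 0.3755116   0.21388267 -1.271189  ] 0.0025088609077951597 26.0583
```

View pics/z11.png

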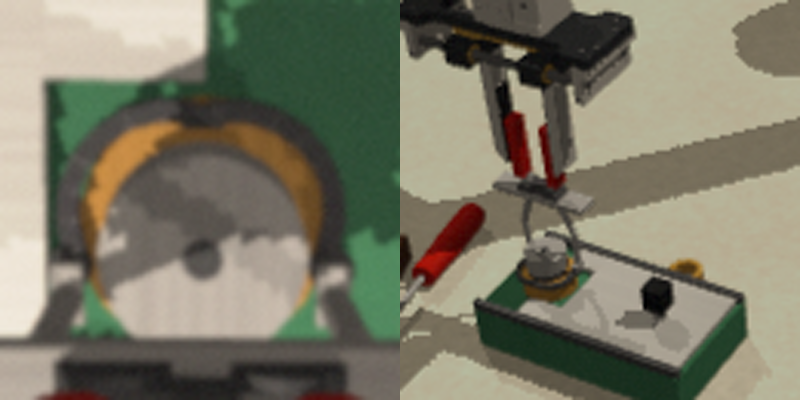

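View pics/scene11.png

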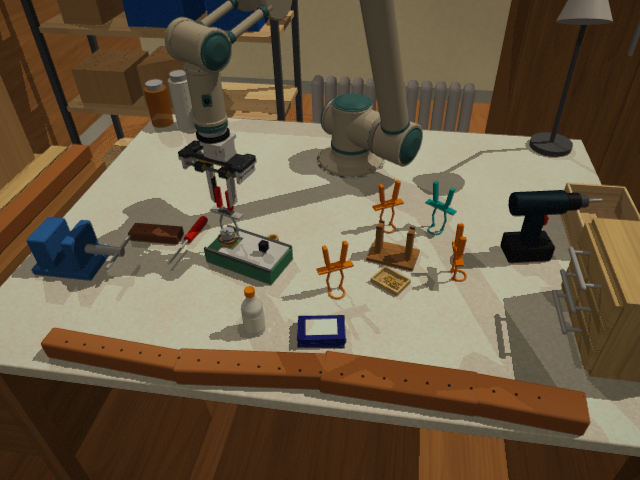

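The ring sits spread round the stub, just above the collar (about (228,237) in the scene view). The cover is shut and nothing else has moved, so I'm handing in.

```bash
python3 - <<'E'
from h import *
r.sign_off(); print(telemetry.current_t())
E
```

```text
the job is handed in; nothing more can be done
the job is handed in; nothing more can be done
```

The job was handed in at about 26 s with both parts done; sign-off gives no verdict.

- **Cover:** I closed it by its knob. It travelled 40.4 mm to the hard stop, a second push moved it only 0.1 mm, and the picture shows the fork round the stub.
- **Pliers:** I gripped the red-handled pair by both handles at 28 N and lifted them straight up. The finger opening stayed at 43 mm, slightly below the 44 mm given for fully squeezed, so I take the ring to be fully spread.
- **Ring:** It went over the stub without resistance. It touched the collar at a ring height of 58.1 mm, against 58 mm expected. I then eased off slightly and held it at about 58.3 mm, still squeezed and still, with almost no force on the wrist.
- **Other things:** The last scene picture shows the other things on the bench where they were.

**Checks that failed or disagreed:**
- The trained network did not report the ring once it was on the stub. Its final position rests on the contact with the collar, the arm's pose and the pictures.
- The sources for the stub's centre differed by a few mm. I relied on the wrist picture, which shows ring and stub together.

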